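# Shut and latch the tube incubator

### The arm

A 7-joint arm with a two-finger parallel gripper is mounted at the origin on the work surface. World frame = base frame: x ahead of the robot, y to its left, z up, the work surface at z = 0. Lengths are in mm, angles in rad, forces in N, time in s.
With the tool pointing down it reaches from about 400 to 875 mm from the base axis. Payload 4.4 kg.
Tool frame: the origin (TCP) lies midway between the tips of the shut fingers; the grasp point (between the pads) lies 19 mm behind it (ctrl.hold_point_z is the z of the grasp point in the tool frame, in mm); z points along the fingers, y is the direction in which the jaws open and shut (so a half turn about z gives the same grasp; the last joint's range is limited). The gripper opens to 85 mm and grips with 20 to 120 N. Pads are 22 mm wide; open, the fingers measure 114 mm over their backs; the gripper's body (76 mm by 85 mm) begins 54 mm behind the grasp point. The pads swing forward as they close: fully open they stand 13 mm farther back than shut.
Start: joints at [1.269, 0.628, 0.038, 1.517, -0.027, 0.996, -0.02], TCP at [151.881, -632.021, 231.313] pointing down, gripper open.
Joint ranges: [-3.06, 3.06], [-0.37, 2.12], [-1.25, 1.32], [0.18, 2.47], [-1.1, 4.24], [0.23, 1.98], [-2.94, 2.94]. Speed limits (rad/s): [2.57, 2.57, 3.14, 3.14, 3.14, 3.14, 3.14].

### API

Orientations are given as a unit quaternion [x, y, z, w].
In Python, from plant import telemetry, imaging, workorder, ctrl gives the robot as it stands.
- The arm moves only by the tool step_arm, never from a script. Its argument "plan" is a list of rows, each a list of 7 numbers: the shift along the tool's x, y, z in units of 0.1 m (1.0 is 0.1 m), then the turn, a rotation vector about the tool's x, y, z in units of 180 degrees (1.0 is 180 degrees), then the opening, from 0 (shut) to 1 (fully open). A call has 1 to 12 rows; each row is the pose to reach, as a shift and turn from the pose commanded when the call began, along the tool's axes at that moment, turning the shorter way round; what a row does not reach only later rows make up. A row lasts 1/10 s, in which the tool goes at most 50 mm and 8.59 degrees, less where a joint would pass 70% of its speed; a pose out of reach is approached as far as the arm can. A call with a number of a shift or a turn outside -1 to 1 is refused whole. A call with a gripper value outside its range is refused whole. The fingers move at their own pace and stop on an object; the grip force is fixed at half the most. Time passes only in rows, so rows that repeat a pose let the fingers close. It gives the time, the measured TCP pose, the force and the opening at its end, in the units of the state.
- telemetry.observe(): the state, without advancing time (a new reading comes with each control period).
- imaging.read_camera(name): name is "scene" or "top" or "wrist"; returns (picture, depth): 400x640x3 uint8, red, green, blue; 400x640 float32, mm along the optical axis (not along the pixel's ray), 0 where there is no reading.
- imaging.camera_params(name): a dict with "fx", "fy", "cx", "cy" (pixels), "R" (3x3) and "t" (3): a world point X has camera coordinates R X + t. Camera axes: x right, y down, z forward; pixel columns grow to the right and rows downward; lengths in mm; the calibration is good to about 2 mm. A picture is of the moment at which its call begins: read the wrist's pose just before it. camera_params takes no time and is no camera call; for the wrist camera it gives the pose at the moment of the call.
- workorder.job_done(): hands the job in, once; it reports no verdict.
The state is a dict: "time": time; "qpos": joint angles; "qd": joint speeds; "tau": joint torques, N m; "eef_pos": TCP position; "tool_rot": TCP orientation; "wrist_force": force on the tool from outside, world axes, zero at the start; "wrist_torque": the same for the moment, N m; "width": finger opening in mm.
Only numpy, scipy, OpenCV 4.12 (cv2) and the standard library are available. Lean on these libraries where they do the work, as an engineer would, in place of code of your own. Each camera call takes 0.05 s, during which the arm holds its last target. There are 200 camera calls.

### The job

The tubes are in the bench incubator: with the fingertips, push its blue lid down from the outside, without slamming or forcing it, until it is fully shut, and only then push the orange latch tab sideways all the way along its track so that it locks the lid. Only push: do not pinch the lid or the tab, and leave the tube rack, bottle, tip box and vial standing where they are.

Things in the scene. Friction and masses are not known exactly. Their poses are not given: they have to be found in the camera images.
- incubator: White incubator fixed to the bench, 260 x 260 mm, rim 100 mm high, yaw within 0.35 rad. Origin: centre of its underside. Own x points away from the robot to the hinge, y left, z up. Front deck (own x -130 to -56 mm) 90 mm high; on it the latch track, 3 mm higher (x -122 to -92, y -92 to +32 mm). Behind it an open well of blue-capped tubes, which the lid covers; shut, its front edge is at x -56 mm.
- lid (a joint): Angle of the blue lid about its hinge, rad: 0 shut (limit), grows as it opens, limit 1.5 (1.57 would be upright). Stiff hinge: the lid stays at any angle it is left at and takes about 1 to 4 N at its free edge to move (friction torque 0.3 N m, lid about 0.25 kg). Its inside has a grey liner plate, which is not to be touched.
- lid_hinge (a point): Mid-width point on the hinge axis (parallel to the incubator's y), at incubator own (104, 0, 100) mm. The lid reaches 160 mm from the axis, is 210 mm wide (105 either side) and 10 mm thick: shut, it lies 100 to 110 mm above the bench; its outer face is 10 mm from the plane through the axis.
- lid_edge (a point): Middle of the lid's free edge on its outer face (on top when shut), 160 mm from the hinge axis along the lid, 10 mm out of the plane through the axis. Its x points along the lid to the hinge, z out of the outer face. Here a steel tongue 36 mm wide, 6 mm thick sticks out 25 mm beyond the edge, 2 to 8 mm from the plane through the axis.
- latch (a joint): Travel of the latch, m: 0 fully open, 0.060 fully locked (limit). It slides to the incubator's +y, stays where left and takes about 1.5 N (plus 4 N per m/s) to move. Its orange tab, 34 mm along x and 20 mm along y, is stepped: the back half (-y, the one pushed) has its top 141 mm above the bench, the front half 131 mm; squeezing it between back and front counts as pinching.
- latch_push (a point): Centre of the face to push on the orange latch tab: it looks to the incubator's -y, is 34 mm long (along x), 115 to 141 mm above the bench; the point is 128 mm up, at own x -102 mm, own y -78 mm + joint value. Below it the steel carriage is flush with it (24 mm long, x -119 to -95 mm) down to the track. 52 mm of free deck on its -y side at joint 0. Locked, the carriage covers the lid's tongue.
- rack: Loose blue plastic tube rack with four blue-capped tubes, 130 x 70 mm, 100 mm high over the caps; origin centre of underside. Bystander.
- bottle: Loose amber bottle with a white cap, diameter 60 mm, height 130 mm; origin centre of underside. Bystander.
- tipbox: Loose pipette-tip box, clear with a yellow top, 117 x 82 x 61 mm; origin centre of underside. Bystander.
- vial: Loose small glass vial with a white cap, diameter 28 mm, height 55 mm; origin centre of underside. Bystander.

How it is judged:
By the outcome, as a careful person would: the job done as asked, in the order asked, and still so for the second after the job is handed in, with the robot touching nothing.
It also fails if it takes over 38 s, if anything falls off the work surface, if the arm or the gripper's body presses on something with over 40 N, if the wrist force passes 120 N, or if a joint passes its speed limit or range.

## Working session

There is one attempt and no reset: what is moved stays moved. The work goes in short steps, Python scripts to look and compute and a tool call to move; the robot and the scene stay as the last step left them, time stands still between calls to the robot, and variables do not carry over. Pictures are saved under pics/ and viewed, about 8 in all and at most 12, crops included, and the job is handed in when it is done.

Besides the shell and the picture viewer there is one more tool, called after "Request:" in YAML: its name, and indented under it one key for each argument. step_arm: Moves the arm, as the interface text tells. Its arguments: {"type":"object","properties":{"plan":{"type":"array","items":{"type":"array","items":{"type":"number"}}}},"required":["plan"]}

```bash
mkdir -p pics; ls
python3 - <<'E'
from plant import telemetry, imaging
import cv2,numpy as np
s=telemetry.observe();print({k:np.round(v,3).tolist() for k,v in s.items()})
for n in("scene","top"):
    p,d=imaging.read_camera(n);c=imaging.camera_params(n)
    np.savez(f"{n}0.npz",p=p,d=d,**c)
    cv2.imwrite(f"pics/{n}0.png",p[:,:,::-1]);print(n,{k:np.round(v,3).tolist() for k,v in c.items()})
E
```

```text
pics
{'time': 0.0, 'qpos': [1.269, 0.629, 0.038, 1.518, -0.027, 0.996, -0.02], 'qd': [0.0, 0.001, -0.002, -0.0, 0.001, -0.001, 0.0], 'tau': [-0.001, -56.341, 1.226, -19.345, 0.011, 0.01, 0.0], 'eef_pos': [151.754, -631.399, 230.388], 'tool_rot': [0.993, 0.118, -0.0, -0.001], 'wrist_force': [-0.742, -0.275, -0.212], 'wrist_torque': [-0.016, -0.047, 0.043], 'width': 85.15}
scene {'fx': 370.379, 'fy': 370.379, 'cx': 316.909, 'cy': 201.042, 'R': [[0.54, 0.842, -0.011], [0.615, -0.403, -0.677], [-0.575, 0.359, -0.736]], 't': [-322.472, -242.58, 1106.273]}
top {'fx': 426.535, 'fy': 426.535, 'cx': 325.763, 'cy': 202.822, 'R': [[0.136, -0.991, 0.001], [-0.969, -0.133, -0.208], [0.206, 0.028, -0.978]], 't': [-21.569, 558.404, 1019.472]}
```

View pics/scene0.png

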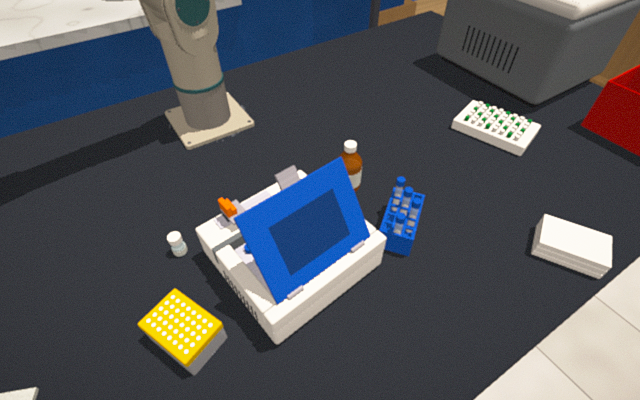

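View pics/top0.png

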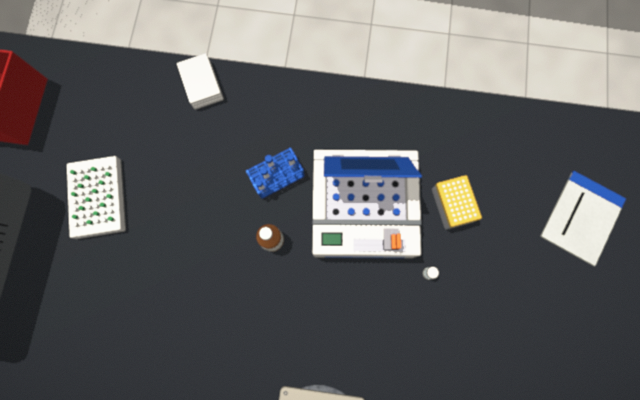

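Scene view: the blue lid stands open with its outer face toward this camera (about (305,230)). The orange tab is at (228,207), the vial at (177,243), the tip box at (182,325), the bottle at (350,165) and the rack at (403,215). Top view: the incubator spans about (312–421, 150–258) and the tab is at (396,240). Next I'll measure the incubator and lid.

```bash
cat > h.py <<'E'
import numpy as np,cv2
def pts(f):
    z=np.load(f);d=z['d'].astype(float);v,u=np.mgrid[:400,:640]
    C=np.stack([(u-z['cx'])/z['fx']*d,(v-z['cy'])/z['fy']*d,d],-1)
    X=(C-z['t'])@z['R']; X[d<=0]=np.nan
    return z['p'],X,cv2.cvtColor(z['p'],cv2.COLOR_RGB2HSV)
E
python3 - <<'E'
from h import *
p,X,H=pts('top0.npz')
sat=H[...,1];val=H[...,2]
roi=np.zeros((400,640),bool);roi[140:268,300:432]=1
z=X[...,2]
m=roi&(sat<60)&(val>120)&(z>80)&(z<115)
P=X[m];print('n',m.sum(),'z pct',np.percentile(P[:,2],[5,25,50,75,95]))
r=cv2.minAreaRect(P[:,:2].astype(np.float32));print(r)
print(cv2.boxPoints(r))
dk=m&(np.arange(400)[:,None]>228);print('deck z',np.median(z[dk]))
o=roi&(H[...,0]>5)&(H[...,0]<18)&(sat>150)&(val>120);O=X[o];print('orange',o.sum(),O.mean(0),np.percentile(O,[2,98],axis=0))
np.savez('m.npz',o=O)
for n,(a,b,c,d) in dict(vial=(262,284,420,444),bottle=(222,255,254,288),rack=(145,200,244,308),tip=(172,232,430,484)).items():
    q=X[a:b,c:d].reshape(-1,3);q=q[q[:,2]>25];print(n,len(q),np.round(q.mean(0)),np.round(np.percentile(q,[2,98],axis=0)).tolist())
p,X,H=pts('scene0.npz')
roi=np.zeros((400,640),bool);roi[160:298,236:372]=1
b=roi&(H[...,0]>105)&(H[...,0]<130)&(H[...,1]>150)&(X[...,2]>100)
B=X[b]
for _ in range(4):
    c=np.median(B,0) if _==0 else B.mean(0);n=np.linalg.svd(B-c,full_matrices=False)[2][2];B=B[abs((B-c)@n)<6]
print('lid n',len(B),c,n,'rms',((B-c)@n).std());
q=B-c;print('z',np.percentile(B[:,2],[1,99]),'angle of plane',np.arctan2(np.hypot(n[0],n[1]),abs(n[2])),'yaw n',np.arctan2(n[1],n[0]))
e=np.cross(n,[0,0,1]);e/=np.linalg.norm(e);f=np.cross(n,e);print('extent width',np.ptp(q@e),'along',(q@f).min(),(q@f).max(),'f',f)
E
```

```text
n 6583 z pct [ 80.59681171  88.88120377  92.75928612 100.13478191 103.6747206 ]
((567.3803100585938, -42.4674072265625), (260.2279357910156, 260.3514099121094), 7.470358848571777)
[[ 421.44617   69.68685]
 [ 455.2953  -188.45474]
 [ 713.31445 -154.62167]
 [ 679.46533  103.51993]]
deck z 91.33076483469657
orange 120 [ 471.82670506 -119.50493004  136.2948023 ] [[ 457.51639703 -128.79726327  125.85358705]
 [ 487.07348924 -110.51310177  144.13759269]]
vial 120 [ 420. -225.   51.] [[409.0, -239.0, 26.0], [433.0, -214.0, 59.0]]
bottle 538 [447. 177.  94.] [[423.0, 153.0, 33.0], [477.0, 207.0, 133.0]]
rack 1234 [621. 197.  58.] [[566.0, 135.0, 29.0], [679.0, 259.0, 103.0]]
tip 1636 [ 606. -273.   60.] [[547.0, -324.0, 31.0], [665.0, -223.0, 66.0]]
lid n 10445 [631.86287021 -42.38185874 176.89582411] [-0.83155392 -0.10679877 -0.5450799 ] rms 0.9622795291374086
z [109.38610583 237.61090383] angle of plane 0.9943119132690543 yaw n -3.013859146460053
extent width 210.47691642051765 along -74.35008536922442 84.37772155777175 f [ 0.54063922  0.06943579 -0.8383841 ]
```

Measured incubator centre is (567.4, −42.5) and yaw is 0.130. The fitted footprint is 260×260 and the deck height 91, both matching the given sizes. The lid is at about 0.994 rad and the tab sits near joint 0. The first move goes up, shuts the fingers and aligns the tool with the incubator.

Request:
step_arm:
  plan:
    - [0.3, -0.3, -0.3, 0, 0, 0.0338, 0]
    - [0.6, -0.6, -0.6, 0, 0, 0.0338, 0]
    - [0.9, -0.9, -0.9, 0, 0, 0.0338, 0]
    - [1, -1, -1, 0, 0, 0.0338, 0]
    - [1, -1, -1, 0, 0, 0.0338, 0]

```text
time: 0.6
eef_pos: [228.9, -509.7, 333.6]
tool_rot: [0.998, 0.067, 0.002, 0.001]
wrist_force: [0.6, -0.4, -0.6]
width: 12.4
```

```bash
cat >> h.py <<'E'
C0=np.array([567.4,-42.5]);YAW=0.1304
def own(p):
    c,s=np.cos(YAW),np.sin(YAW);d=np.asarray(p)[...,:2]-C0
    return np.stack([d[...,0]*c+d[...,1]*s,-d[...,0]*s+d[...,1]*c,np.asarray(p)[...,2]],-1)
def st():
    from plant import telemetry
    from scipy.spatial.transform import Rotation as R
    s=telemetry.observe();r=R.from_quat(s['tool_rot']).as_matrix()
    print('t',round(s['time'],2),'own',own(s['eef_pos']).round(1),'yaw',np.arctan2(r[1,0],r[0,0]).round(4),'zax',r[:,2].round(3),'F',np.round(s['wrist_force'],2),'w',round(s['width'],1))
E
python3 -c "from h import *;st()"
```

```text
t 0.6 own [-396.4 -419.2  333.6] yaw 0.1349 zax [ 0.003 -0.002 -1.   ] F [ 0.59 -0.42 -0.6 ] w 12.4
```

Request:
step_arm:
  plan:
    - [0.35, -0.3, 0, 0, 0, 0, 0]
    - [0.7, -0.6, 0, 0, 0, 0, 0]
    - [1, -0.9, 0, 0, 0, 0, 0]

```text
time: 0.9
eef_pos: [313.6, -408.6, 330.2]
tool_rot: [0.998, 0.064, -0.0, -0.0]
wrist_force: [1.2, 0.1, 0.9]
width: -0.2
```

Request:
step_arm:
  plan:
    - [0.35, -0.3, 0, 0, 0, 0, 0]
    - [0.7, -0.6, 0, 0, 0, 0, 0]
    - [1, -0.9, 0, 0, 0, 0, 0]

```text
time: 1.2
eef_pos: [401.5, -306.5, 330.3]
tool_rot: [0.998, 0.064, -0.0, -0.0]
wrist_force: [1.1, -0.2, -0.2]
width: 0.5
```

Request:
step_arm:
  plan:
    - [0.35, -0.3, 0, 0, 0, 0, 0]
    - [0.7, -0.6, 0, 0, 0, 0, 0]
    - [1, -0.9, 0, 0, 0, 0, 0]

```text
time: 1.5
eef_pos: [489.3, -204.5, 330.2]
tool_rot: [0.998, 0.064, -0.001, -0.0]
wrist_force: [-0.1, 0.1, -0.4]
width: 0.2
```

Request:
step_arm:
  plan:
    - [0.35, -0.3, 0, 0, 0, 0, 0]
    - [0.7, -0.6, 0, 0, 0, 0, 0]
    - [1, -0.9, 0, 0, 0, 0, 0]
    - [1, -0.9, 0, 0, 0, 0, 0]

```text
time: 1.9
eef_pos: [579.0, -96.5, 329.4]
tool_rot: [0.998, 0.069, 0.0, -0.002]
wrist_force: [-0.1, 1.3, -0.5]
width: 0.0
```

```bash
python3 -c "from h import *;st()"
```

```text
t 1.9 own [  4.5 -55.  329.4] yaw 0.1381 zax [ 0.     0.005 -1.   ] F [-0.14  1.33 -0.46] w 0.0
```

Request:
step_arm:
  plan:
    - [0.35, -0.28, 0, 0, 0, 0, 0]
    - [0.7, -0.55, 0, 0, 0, 0, 0]
    - [0.7, -0.55, 0.35, 0, 0, 0, 0]
    - [0.7, -0.55, 0.7, 0, 0, 0, 0]
    - [0.7, -0.55, 1, 0, 0, 0, 0]
    - [0.7, -0.55, 1, 0, 0, 0, 0]
    - [0.7, -0.55, 1, 0, 0, 0, 0]

```text
time: 2.6
eef_pos: [638.1, -40.5, 230.8]
tool_rot: [0.998, 0.064, -0.001, 0.0]
wrist_force: [0.4, -0.1, 0.2]
width: -0.1
```

Run:
```python
from h import *;st()
from plant import imaging
p,d=imaging.read_camera('scene');cv2.imwrite('pics/s1.png',cv2.resize(p[100:340,140:460,::-1],None,fx=2,fy=2))
```

```text
t 2.6 own [ 70.4  -7.2 230.8] yaw 0.1282 zax [-0.001 -0.    -1.   ] F [ 0.43 -0.08  0.21] w -0.1
```

View pics/s1.png

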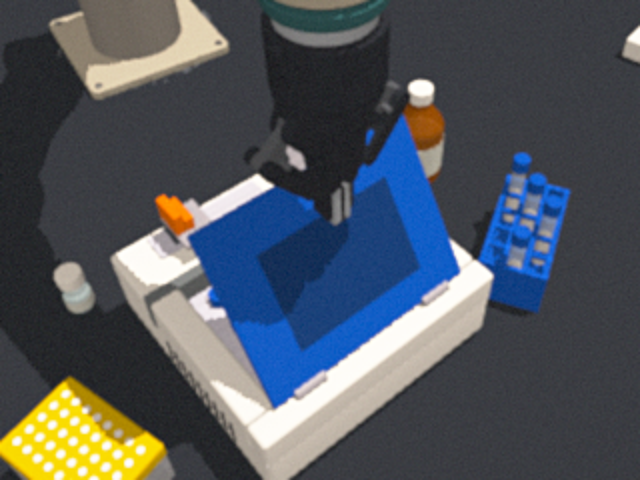

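The fingertips are in front of the outer face near the free edge, with the tip at about (340,215) in the crop. The vial, rack, bottle and tip box are untouched. Next is a slow approach to contact.

Request:
step_arm:
  plan:
    - [-0.09, 0, 0.04, 0, 0, 0, 0]
    - [-0.16, 0, 0.08, 0, 0, 0, 0]
    - [-0.2, 0, 0.08, 0, 0, 0, 0]
    - [-0.23, 0, 0.08, 0, 0, 0, 0]
    - [-0.26, 0, 0.08, 0, 0, 0, 0]
    - [-0.26, 0, 0.08, 0, 0, 0, 0]

```text
time: 3.25
eef_pos: [612.5, -42.6, 223.8]
tool_rot: [0.998, 0.065, 0.0, 0.0]
wrist_force: [-0.1, 0.7, 0.7]
width: 0.2
```

Request:
step_arm:
  plan:
    - [-0.02, 0, 0.013, 0, 0, 0, 0]
    - [-0.04, 0, 0.026, 0, 0, 0, 0]
    - [-0.06, 0, 0.04, 0, 0, 0, 0]
    - [-0.08, 0, 0.053, 0, 0, 0, 0]
    - [-0.107, 0, 0.066, 0, 0, 0, 0]

```text
time: 3.75
eef_pos: [601.9, -43.9, 216.5]
tool_rot: [0.998, 0.065, 0.0, -0.0]
wrist_force: [2.0, -0.1, 0.0]
width: 0.2
```

```bash
python3 -c "from h import *;st()"
```

```text
t 3.75 own [ 34.   -5.8 216.5] yaw 0.1297 zax [ 0.001  0.    -1.   ] F [ 1.99 -0.06  0.02] w 0.2
```

Request:
step_arm:
  plan:
    - [-0.023, 0, 0.016, 0, 0, 0, 0]
    - [-0.046, 0, 0.033, 0, 0, 0, 0]
    - [-0.068, 0, 0.05, 0, 0, 0, 0]
    - [-0.09, 0, 0.068, 0, 0, 0, 0]
    - [-0.112, 0, 0.086, 0, 0, 0, 0]
    - [-0.133, 0, 0.105, 0, 0, 0, 0]
    - [-0.154, 0, 0.124, 0, 0, 0, 0]
    - [-0.175, 0, 0.143, 0, 0, 0, 0]
    - [-0.195, 0, 0.163, 0, 0, 0, 0]
    - [-0.214, 0, 0.183, 0, 0, 0, 0]

```text
time: 4.75
eef_pos: [580.2, -46.7, 198.3]
tool_rot: [0.998, 0.065, -0.0, 0.0]
wrist_force: [0.1, 0.8, 2.1]
width: 0.0
```

Run:
```python
from h import *;st()
from plant import imaging
p,d=imaging.read_camera('scene');cv2.imwrite('pics/s2.png',cv2.resize(p[100:340,140:460,::-1],None,fx=2,fy=2))
```

```text
t 4.75 own [ 12.1  -5.8 198.3] yaw 0.1296 zax [-0. -0. -1.] F [0.13 0.81 2.13] w 0.0
```

View pics/s2.png

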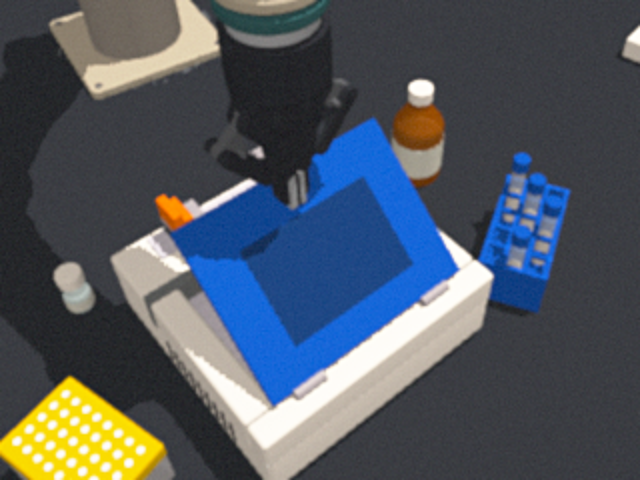

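The lid has followed the fingertips down, with the tip at (295,190) in the crop, and the force stays at about 2 N. I'll continue the arc.

Request:
step_arm:
  plan:
    - [-0.019, 0, 0.021, 0, 0, 0, 0]
    - [-0.038, 0, 0.042, 0, 0, 0, 0]
    - [-0.057, 0, 0.063, 0, 0, 0, 0]
    - [-0.075, 0, 0.085, 0, 0, 0, 0]
    - [-0.093, 0, 0.107, 0, 0, 0, 0]
    - [-0.11, 0, 0.13, 0, 0, 0, 0]
    - [-0.127, 0, 0.153, 0, 0, 0, 0]
    - [-0.143, 0, 0.176, 0, 0, 0, 0]
    - [-0.159, 0, 0.199, 0, 0, 0, 0]
    - [-0.175, 0, 0.222, 0, 0, 0, 0]

```text
time: 5.8
eef_pos: [563.1, -49.0, 176.0]
tool_rot: [0.998, 0.065, 0.0, 0.0]
wrist_force: [0.0, 0.5, 0.0]
width: -0.0
```

Request:
step_arm:
  plan:
    - [-0.015, 0, 0.024, 0, 0, 0, 0]
    - [-0.03, 0, 0.048, 0, 0, 0, 0]
    - [-0.044, 0, 0.072, 0, 0, 0, 0]
    - [-0.057, 0, 0.097, 0, 0, 0, 0]
    - [-0.069, 0, 0.122, 0, 0, 0, 0]
    - [-0.081, 0, 0.147, 0, 0, 0, 0]
    - [-0.093, 0, 0.172, 0, 0, 0, 0]
    - [-0.104, 0, 0.198, 0, 0, 0, 0]
    - [-0.115, 0, 0.224, 0, 0, 0, 0]
    - [-0.126, 0, 0.25, 0, 0, 0, 0]

```text
time: 6.8
eef_pos: [550.6, -50.6, 151.0]
tool_rot: [0.998, 0.065, 0.0, 0.0]
wrist_force: [-1.1, 0.3, 0.3]
width: 0.4
```

```bash
python3 -c "from h import *;st()"
```

```text
t 6.8 own [-17.7  -5.9 151. ] yaw 0.1295 zax [ 0. -0. -1.] F [-1.11  0.34  0.29] w 0.4
```

Request:
step_arm:
  plan:
    - [-0.009, 0, 0.023, 0, 0, 0, 0]
    - [-0.017, 0, 0.045, 0, 0, 0, 0]
    - [-0.025, 0, 0.067, 0, 0, 0, 0]
    - [-0.032, 0, 0.09, 0, 0, 0, 0]
    - [-0.039, 0, 0.112, 0, 0, 0, 0]
    - [-0.045, 0, 0.134, 0, 0, 0, 0]
    - [-0.051, 0, 0.157, 0, 0, 0, 0]
    - [-0.057, 0, 0.18, 0, 0, 0, 0]
    - [-0.062, 0, 0.202, 0, 0, 0, 0]
    - [-0.067, 0, 0.225, 0, 0, 0, 0]
    - [-0.072, 0, 0.248, 0, 0, 0, 0]
    - [-0.076, 0, 0.27, 0, 0, 0, 0]

```text
time: 8.0
eef_pos: [543.1, -51.6, 124.0]
tool_rot: [0.998, 0.065, 0.0, -0.0]
wrist_force: [-0.3, 0.2, -0.4]
width: 0.2
```

Request:
step_arm:
  plan:
    - [-0.003, 0, 0.014, 0, 0, 0, 0]
    - [-0.006, 0, 0.028, 0, 0, 0, 0]
    - [-0.008, 0, 0.042, 0, 0, 0, 0]
    - [-0.009, 0, 0.055, 0, 0, 0, 0]
    - [-0.01, 0, 0.068, 0, 0, 0, 0]
    - [-0.01, 0, 0.08, 0, 0, 0, 0]

```text
time: 8.6
eef_pos: [542.1, -51.7, 116.1]
tool_rot: [0.998, 0.065, -0.0, 0.0]
wrist_force: [-0.9, -0.8, 0.7]
width: 0.1
```

Run:
```python
from h import *;st()
from plant import imaging
p,d=imaging.read_camera('scene');np.savez('s3.npz',p=p,d=d,**imaging.camera_params('scene'));cv2.imwrite('pics/s3.png',cv2.resize(p[100:340,140:460,::-1],None,fx=2,fy=2))
p,X,H=pts('s3.npz');B=own(X);z=B[...,2]
m=(H[...,0]>105)&(H[...,0]<130)&(H[...,1]>150)&(z>95)&(z<160)&(abs(B[...,1])<104)&(B[...,0]<104)&(B[...,0]>-60)
B=B[m]
for _ in range(5):
    c=B.mean(0);a,b=np.polyfit(B[:,0],B[:,2],1);B=B[abs(B[:,2]-a*B[:,0]-b)<4]
print(len(B),'angle',-np.arctan(a),'z at hinge',a*104+b,'z at edge',a*-56+b)
```

```text
t 8.6 own [-26.3  -5.8 116.1] yaw 0.1296 zax [-0. -0. -1.] F [-0.91 -0.76  0.7 ] w 0.1
8038 angle 0.044032856155484704 z at hinge 109.39119256555881 z at edge 116.44100641636928
```

View pics/s3.png

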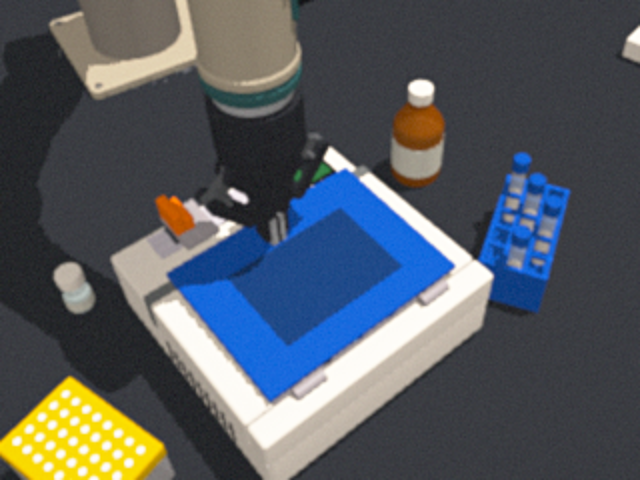

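The lid is nearly shut, with a fitted angle of 0.044 rad and the tip at (278,235) in the crop. I'll finish in fine steps, watching the force.

Request:
step_arm:
  plan:
    - [0, 0, 0.01, 0, 0, 0, 0]
    - [0, 0, 0.02, 0, 0, 0, 0]
    - [0, 0, 0.03, 0, 0, 0, 0]
    - [0, 0, 0.04, 0, 0, 0, 0]
    - [0, 0, 0.045, 0, 0, 0, 0]
    - [0, 0, 0.05, 0, 0, 0, 0]
    - [0, 0, 0.05, 0, 0, 0, 0]

```text
time: 9.35
eef_pos: [542.3, -51.7, 111.2]
tool_rot: [0.998, 0.065, 0.0, -0.0]
wrist_force: [-0.1, 1.3, 0.8]
width: 0.1
```

Request:
step_arm:
  plan:
    - [0, 0, 0.005, 0, 0, 0, 0]
    - [0, 0, 0.01, 0, 0, 0, 0]
    - [0, 0, 0.01, 0, 0, 0, 0]

```text
time: 9.65
eef_pos: [542.3, -51.6, 110.2]
tool_rot: [0.998, 0.065, 0.0, -0.0]
wrist_force: [-0.0, -0.3, 1.3]
width: 0.0
```

```bash
cat > lid.py <<'E'
from h import *
from plant import imaging
import sys
st();n=sys.argv[1]
p,d=imaging.read_camera('scene');np.savez(n+'.npz',p=p,d=d,**imaging.camera_params('scene'))
p,X,H=pts(n+'.npz');B=own(X);z=B[...,2]
m=(H[...,0]>105)&(H[...,0]<130)&(H[...,1]>150)&(z>95)&(z<160)&(abs(B[...,1])<104)&(B[...,0]<104)&(B[...,0]>-60)
B=B[m]
for _ in range(5):
    c=B.mean(0);a,b=np.polyfit(B[:,0],B[:,2],1);B=B[abs(B[:,2]-a*B[:,0]-b)<4]
print(len(B),'angle',-np.arctan(a),'z at hinge',a*104+b,'z at edge',a*-56+b)
E
python3 lid.py s4
```

```text
t 9.65 own [-26.   -5.8 110.2] yaw 0.1296 zax [ 0.  0. -1.] F [-0.01 -0.3   1.32] w 0.0
7783 angle 0.0013874672634807675 z at hinge 109.44195149087565 z at edge 109.66394639548416
```

Request:
step_arm:
  plan:
    - [0, 0, 0.005, 0, 0, 0, 0]
    - [0, 0, 0.005, 0, 0, 0, 0]

```text
time: 9.9
eef_pos: [542.3, -51.7, 110.1]
tool_rot: [0.998, 0.065, 0.0, 0.0]
wrist_force: [-1.1, 0.1, 4.2]
width: 0.1
```

Request:
step_arm:
  plan:
    - [0, 0, 0.005, 0, 0, 0, 0]
    - [0, 0, 0.005, 0, 0, 0, 0]

```text
time: 10.1
eef_pos: [542.3, -51.6, 110.0]
tool_rot: [0.998, 0.065, 0.0, 0.0]
wrist_force: [-2.8, 0.8, 8.3]
width: 0.1
```

At z = 110.0 the tip has stopped moving and the force has risen to 8 N, so the lid is on its stop. I'll lift off and go round to the −y side of the tab.

Request:
step_arm:
  plan:
    - [0, 0, -0.1, 0, 0, 0, 0]
    - [0, 0, -0.4, 0, 0, 0, 0]
    - [0, 0, -0.8, 0, 0, 0, 0]
    - [-0.2, 0.3, -0.8, 0, 0, 0, 0]
    - [-0.5, 0.6, -0.8, 0, 0, 0, 0]
    - [-0.76, 1, -0.8, 0, 0, 0, 0]
    - [-0.76, 1, -0.8, 0, 0, 0, 0]

```text
time: 10.8
eef_pos: [475.8, -168.0, 189.6]
tool_rot: [0.998, 0.059, -0.001, 0.002]
wrist_force: [0.3, -0.5, 0.1]
width: 0.4
```

Request:
step_arm:
  plan:
    - [0, 0.06, 0, 0, 0, 0, 0]
    - [0, 0.12, 0, 0, 0, 0, 0]
    - [0, 0.12, 0, 0, 0, 0, 0]

```text
time: 11.1
eef_pos: [482.3, -172.5, 189.3]
tool_rot: [0.998, 0.065, 0.0, 0.0]
wrist_force: [0.7, -0.0, 0.3]
width: -0.1
```

```bash
python3 lid.py s5
python3 - <<'E'
from h import *
from plant import imaging
p,d=imaging.read_camera('top');np.savez('top1.npz',p=p,d=d,**imaging.camera_params('top'))
cv2.imwrite('pics/w1.png',cv2.resize(p[130:290,240:500,::-1],None,fx=3,fy=3))
p,X,H=pts('s5.npz')
o=(H[...,0]>5)&(H[...,0]<18)&(H[...,1]>150)&(H[...,2]>120)&(X[...,2]>108)&(X[...,2]<150);O=own(X[o]);O=O[abs(O[:,0]+102)<40]
print('orange own',len(O),np.percentile(O,[2,50,98],axis=0).round(1))
E
```

```text
t 11.1 own [-101.3 -117.8  189.3] yaw 0.1305 zax [ 0.001 -0.    -1.   ] F [ 0.66 -0.03  0.28] w -0.1
8039 angle -5.362957308908358e-05 z at hinge 109.4636900804814 z at edge 109.45510934877892
orange own 201 [[-118.8  -74.5  114.9]
 [ -94.6  -68.3  130.8]
 [ -86.3  -49.2  141.3]]
```

View pics/w1.png

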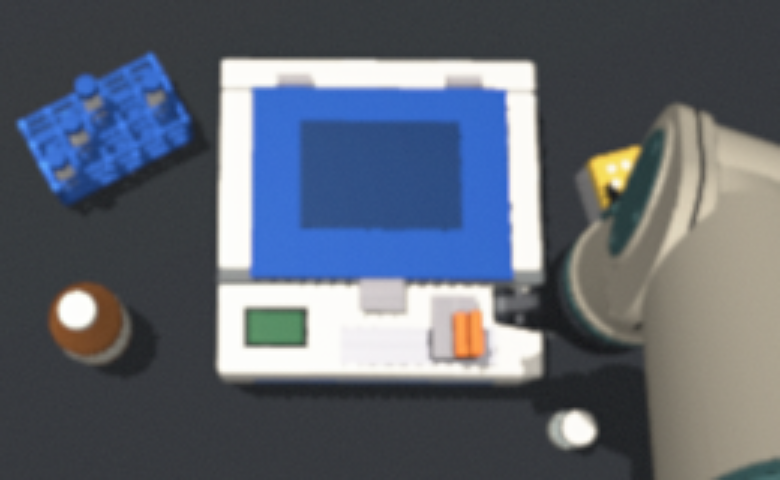

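The lid is shut and stays so after release, with a fitted angle of about 0. The tongue lies at about (383,295), the tab at (467,333) is still unlocked, and the fingers at (515,303) are on its −y side. I'll descend beside it and push.

Request:
step_arm:
  plan:
    - [0, 0, 0.3, 0, 0, 0, 0]
    - [0, 0, 0.55, 0, 0, 0, 0]
    - [0, 0, 0.69, 0, 0, 0, 0]
    - [0, 0, 0.69, 0, 0, 0, 0]
    - [0, -0.1, 0.69, 0, 0, 0, 0]
    - [0, -0.18, 0.69, 0, 0, 0, 0]
    - [0, -0.2, 0.69, 0, 0, 0, 0]

```text
time: 11.9
eef_pos: [479.2, -150.8, 121.1]
tool_rot: [0.998, 0.066, 0.001, -0.0]
wrist_force: [-0.1, -0.2, -0.2]
width: -0.0
```

Request:
step_arm:
  plan:
    - [0, -0.03, 0, 0, 0, 0, 0]
    - [0, -0.06, 0, 0, 0, 0, 0]
    - [0, -0.09, 0, 0, 0, 0, 0]
    - [0, -0.12, 0, 0, 0, 0, 0]
    - [0, -0.15, 0, 0, 0, 0, 0]

```text
time: 12.4
eef_pos: [476.9, -138.3, 120.4]
tool_rot: [0.998, 0.064, 0.0, 0.0]
wrist_force: [-0.5, -1.7, 2.0]
width: 0.0
```

```bash
python3 -c "from h import *;st()"
```

```text
t 12.4 own [-102.2  -83.2  120.4] yaw 0.1289 zax [ 0.001 -0.001 -1.   ] F [-0.55 -1.7   1.99] w 0.0
```

Request:
step_arm:
  plan:
    - [0, -0.04, 0, 0, 0, 0, 0]
    - [0, -0.08, 0, 0, 0, 0, 0]
    - [0, -0.12, 0, 0, 0, 0, 0]
    - [0, -0.16, 0, 0, 0, 0, 0]
    - [0, -0.2, 0, 0, 0, 0, 0]
    - [0, -0.24, 0, 0, 0, 0, 0]
    - [0, -0.28, 0, 0, 0, 0, 0]
    - [0, -0.32, 0, 0, 0, 0, 0]
    - [0, -0.36, 0, 0, 0, 0, 0]
    - [0, -0.4, 0, 0, 0, 0, 0]

```text
time: 13.4
eef_pos: [471.7, -97.8, 120.2]
tool_rot: [0.998, 0.065, 0.0, 0.0]
wrist_force: [1.2, -0.7, 0.6]
width: 0.6
```

Request:
step_arm:
  plan:
    - [0, -0.02, 0, 0, 0, 0, 0]
    - [0, -0.04, 0, 0, 0, 0, 0]
    - [0, -0.06, 0, 0, 0, 0, 0]
    - [0, -0.08, 0, 0, 0, 0, 0]

```text
time: 13.8
eef_pos: [470.7, -90.2, 120.2]
tool_rot: [0.998, 0.065, 0.0, 0.0]
wrist_force: [1.3, -1.1, 1.3]
width: 0.2
```

```bash
python3 -c "from h import *;st()"
```

```text
t 13.8 own [-102.1  -34.7  120.2] yaw 0.1294 zax [ 0. -0. -1.] F [ 1.28 -1.09  1.27] w 0.2
```

Request:
step_arm:
  plan:
    - [0, -0.01, 0, 0, 0, 0, 0]
    - [0, -0.02, 0, 0, 0, 0, 0]
    - [0, -0.03, 0, 0, 0, 0, 0]
    - [0, -0.03, 0, 0, 0, 0, 0]

```text
time: 14.2
eef_pos: [470.1, -87.1, 120.2]
tool_rot: [0.998, 0.065, -0.0, -0.0]
wrist_force: [1.3, -0.1, -0.1]
width: -0.2
```

Request:
step_arm:
  plan:
    - [0, -0.01, 0, 0, 0, 0, 0]
    - [0, -0.02, 0, 0, 0, 0, 0]
    - [0, -0.02, 0, 0, 0, 0, 0]

```text
time: 14.5
eef_pos: [470.1, -86.9, 120.3]
tool_rot: [0.998, 0.064, 0.0, 0.001]
wrist_force: [1.9, -6.1, 0.6]
width: -0.1
```

Request:
step_arm:
  plan:
    - [0, -0.01, 0, 0, 0, 0, 0]
    - [0, -0.02, 0, 0, 0, 0, 0]
    - [0, -0.02, 0, 0, 0, 0, 0]

```text
time: 14.8
eef_pos: [470.1, -86.7, 120.3]
tool_rot: [0.998, 0.063, 0.001, 0.002]
wrist_force: [1.3, -10.3, -0.5]
width: -0.1
```

```bash
python3 -c "from h import *;st()"
```

```text
t 14.8 own [-102.2  -31.2  120.3] yaw 0.1268 zax [ 0.001 -0.004 -1.   ] F [  1.28 -10.34  -0.5 ] w -0.1
```

The latch hit its stop: TCP own y is held at −31.2 with 10 N, which matches a finger half-width of about 13 mm at 60 mm of travel. I'll back off, raise and check.

Request:
step_arm:
  plan:
    - [0, 0.1, 0, 0, 0, 0, 0]
    - [0, 0.3, 0, 0, 0, 0, 0]
    - [0, 0.3, -0.4, 0, 0, 0, 0]
    - [0, 0.3, -0.9, 0, 0, 0, 0]
    - [0, 0.8, -1, 0, 0, 0, 0]
    - [0, 1, -1, 0, 0, 0, 0]
    - [0, 1, -1, 0, 0, 0, 0]

```text
time: 15.5
eef_pos: [482.1, -186.0, 220.6]
tool_rot: [0.998, 0.062, 0.0, 0.001]
wrist_force: [-1.0, 0.3, -0.4]
width: -0.2
```

Request:
step_arm:
  plan:
    - [-0.1, 0.4, -0.1, 0, 0, 0, 0]
    - [-0.2, 0.8, -0.2, 0, 0, 0, 0]
    - [-0.2, 1, -0.2, 0, 0, 0, 0]
    - [-0.2, 1, -0.2, 0, 0, 0, 0]
    - [-0.2, 1, -0.2, 0, 0, 0, 0]

```text
time: 16.0
eef_pos: [475.3, -282.3, 239.4]
tool_rot: [0.998, 0.065, -0.001, -0.001]
wrist_force: [-0.2, 1.1, -0.4]
width: 0.3
```

```bash
python3 lid.py s6
python3 - <<'E'
from h import *
from plant import imaging
P,d=imaging.read_camera('top');np.savez('top2.npz',p=P,d=d,**imaging.camera_params('top'))
for f in('s6.npz','top0.npz','top2.npz'):
    p,X,H=pts(f)
    o=(H[...,0]>5)&(H[...,0]<18)&(H[...,1]>150)&(H[...,2]>120)&(X[...,2]>108)&(X[...,2]<150);O=own(X[o]);O=O[(abs(O[:,0]+102)<40)&(abs(O[:,1]+40)<60)]
    print(f,'orange own',len(O),np.percentile(O,[2,50,98],axis=0).round(1).tolist())
s=np.load('s6.npz')['p'][100:340,140:460,::-1];t=P[130:290,240:500,::-1]
cv2.imwrite('pics/f.png',np.hstack([cv2.resize(s,(400,300)),cv2.resize(t,(400,300))]))
E
```

```text
t 16.0 own [-122.5 -225.8  239.4] yaw 0.1305 zax [-0.002  0.003 -1.   ] F [-0.18  1.09 -0.43] w 0.3
8035 angle 0.0006726963285645756 z at hinge 109.4191546374977 z at edge 109.52678606630317
s6.npz orange own 189 [[-117.9, -18.7, 118.6], [-94.7, -13.6, 130.9], [-85.8, 0.3, 141.2]]
top0.npz orange own 120 [[-119.0, -72.6, 125.9], [-104.9, -63.8, 135.9], [-89.2, -55.7, 144.1]]
top2.npz orange own 112 [[-119.0, -16.0, 123.6], [-104.9, -8.3, 135.4], [-89.8, -0.2, 145.1]]
```

View pics/f.png

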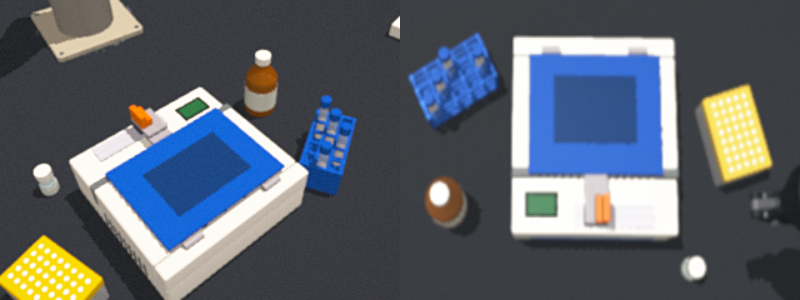

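The orange tab now sits at own y −18 to 0, where fully locked would be −18 to +2. The carriage covers the tongue at (597,190) in the right-hand image. The lid angle is about 0, the bystanders look unmoved and the robot is clear.

Run:
```python
from h import *
for f in('top0.npz','top2.npz'):
    p,X,H=pts(f)
    for n,(a,b,c,d) in dict(vial=(262,284,420,444),bottle=(222,255,254,288),rack=(145,200,244,308),tip=(172,232,430,484)).items():
        q=X[a:b,c:d].reshape(-1,3);q=q[q[:,2]>25];print(f,n,np.round(np.median(q,0),1))
from plant import workorder;print(workorder.job_done())
```

```text
top0.npz vial [ 420.2 -225.    54.7]
top0.npz bottle [446.2 175.7  93. ]
top0.npz rack [623.  202.1  57.4]
top0.npz tip [ 605.2 -272.1   61.4]
top2.npz vial [ 419.7 -225.2   54.8]
top2.npz bottle [446.4 176.   92.3]
top2.npz rack [622.8 202.   57.4]
top2.npz tip [ 605.2 -272.3   61.5]
the job is handed in; nothing more can be done
None
```

The lid is shut and the latch is locked, and I handed the job in at about 16 s of the 38 s allowed; no verdict was reported.

- **Lid:** I pushed the outer face down along its arc with the shut fingertips, at about 0.2 rad/s and slower near the end. I stopped when the force on its stop reached 8 N. After I let go, the fitted lid angle was about 0.000 rad, and 0.001 rad after the latch was locked.
- **Latch:** I pushed the tab sideways until it stopped moving, with about 10 N on it at the end. In the images the tab ends at own y −18.7 to 0.3 mm, against −18 to +2 mm for fully locked, and the carriage covers the tongue.
- **Bystanders:** the rack, bottle, tip box and vial are within 1 mm of where they started. The arm was clear of everything when I handed in.

**One disagreement:** the images show the tab moving about 56 mm, not 60. That fits a start 4 mm off fully open or the camera error. I take the latch as fully locked because of the firm stop and where the tab ended, but I could not read its travel directly.

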